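Heft the emptied reed tins and re-tip the one that still holds a part

TASK

Both green tins have just been emptied, but a brass block still lies unseen in one of them. Lift a tin by its wooden handle and hold it level and still, well clear of the shelf, for about a second to judge by its weight whether the block is in it; never tip the empty tin. Tip the heavy one mouth-down over the white tray so that the block slides out into the tray, and finish with both tins standing upright on the shelf, clear of the tray.

Things in the scene. Friction and masses are not known exactly. Their poses are not given: they have to be found in the camera images.
- tin_a_center (a point): One of two identical green roofed tins, 100 (x) x 64 (y) x 50 mm, walls 3 mm, the whole -x end an open mouth, at first facing roughly towards the robot. Mid-roof stands a boxwood handle 56 long (x), 14 thick (y), 38 mm high. This point: the tin's centre, 44 mm above its underside and below the handle's top; z up. Grip across the handle's thickness (y), 30 mm above this point.
- tin_b_center (a point): The other tin, same shape, point and axes. An empty tin weighs 130 to 150 g. Exactly one tin, either, holds the brass block (40 x 36 x 26 mm, 320 g, loose on its floor, out of sight), so that one weighs about 460 g. The block stays put while the tin is level, and slides out of the mouth when the mouth end is tilted down 50 to 60 degrees for a second or two.
- tray: White open square parts tray, fixed to the shelf, 170 x 170 mm outside, 30 mm high, walls and floor 4 mm. Origin at the centre of its underside, z up.
There are look-alikes about, which are no part of the job. What is shaped like the part that bears tin_b_center but orange or pink is not meant.

How it is judged:
On the way, in this order (a step that is already met when the one before it is completed fails the run):
1. a tin is hefted: held level, at least 25 mm clear of the shelf, and still, for 0.4 s (((height (world z) of tin_a_center above 0.069 m and angle between tin_a_center's own z axis and vertical below 0.25 rad and linear speed of tin_a below 0.03 m/s) or (height (world z) of tin_b_center above 0.069 m and angle between tin_b_center's own z axis and vertical below 0.25 rad and linear speed of tin_b below 0.03 m/s))), for 0.4 s.
2. the brass block lies in the tray (x of block_c0 in the frame of tray between -0.083 and 0.083 m and y of block_c0 in the frame of tray between -0.083 and 0.083 m and height (world z) of block_c0 below 0.035 m), for 0.2 s.
At the end, for the whole second after the job is handed in: The brass block lies inside the tray; both tins stand upright (within about 6 degrees) and at rest on the shelf, their centres more than 110 mm from the tray's centre (all of step 2 and height (world z) of each of tin_a_center, tin_b_center below 0.05 m and angle between each of tin_a_center, tin_b_center's own z axis and vertical below 0.1 rad and linear speed of each of tin_a, tin_b below 0.02 m/s and horizontal distance between each of tin_a_center, tin_b_center and tray above 0.11 m); the robot touches nothing.
It fails at once if the empty tin is tipped (more than 35 degrees) while the block is still in the other ((angle between tin_a_center's own z axis and vertical above 0.61 rad and distance between block_c0 and tin_b_center below 0.062 m) or (angle between tin_b_center's own z axis and vertical above 0.61 rad and distance between block_c0 and tin_a_center below 0.062 m)).
It also fails if it takes over 72 s, if anything falls off the work surface, if the arm or the gripper's body presses on something with over 40 N, if the wrist force passes 120 N, or if a joint passes its speed limit or range.

ROBOT

A 6-joint arm with a two-finger parallel gripper is mounted at the origin on the work surface. World frame = base frame: x ahead of the robot, y to its left, z up, the work surface at z = 0. Lengths are in m, angles in rad, forces in N, time in s.
With the tool pointing down it reaches from about 0.25 to 0.775 m from the base axis. Payload 4 kg.
Tool frame: the origin (TCP) lies between the finger pads; the fingertips stand 25 mm ahead of it and the grasp point (between the pads) lies 6 mm ahead of it; z points along the fingers, y is the line along which they close (so a half turn about z gives the same grasp; the last joint's range is limited). The gripper opens to 94 mm and grips with 3 to 60 N. Pads are 16 mm wide; open, the fingers measure 119 mm over their backs; the gripper's body (75 mm by 177 mm) begins 78 mm behind the grasp point.
Start: joints at [-1.417, 0.087, 1.371, -0, 1.684, -0.103], TCP at [0.14, -0.532, 0.231] pointing down, gripper open.
Joint ranges: [-3.1, 3.1], [-0.76, 2.03], [0.27, 2.55], [-1.08, 4.22], [0.17, 2.65], [-2.57, 2.57]. Speed limits (rad/s): [2.79, 2.79, 3.14, 3.14, 3.14, 3.14].

INTERFACE

Orientations are given as a unit quaternion [x, y, z, w].
In Python, from station import r gives the robot as it stands.
- The arm moves only by the tool jog_arm, never from a script. Its argument "commands" is a list of rows, each a list of 3 entries, a list of its own where there are three numbers: the turn, a rotation vector about the tool's x, y, z in degrees, then the shift along the tool's x, y, z in mm, then the finger opening in mm, from 0 to 94. In form: [[[rx, ry, rz], [dx, dy, dz], jaw], ...]. A call has 1 to 20 rows; each row is the pose to reach, as a shift and turn from the pose commanded when the call began, along the tool's axes at that moment; what a row does not reach only later rows make up. A row lasts 1/8 s, in which the tool goes at most 62.5 mm and 10.7 degrees, less where a joint would pass 70% of its speed; a pose out of reach is approached as far as the arm can. A call with a gripper value outside its range is refused whole. The fingers move at their own pace and stop on an object; "force" is the grip in N (left out, the last holds). Time passes only in rows, so rows that repeat a pose let the fingers close. It gives the time, the measured TCP pose, the force, the opening and the grip force at its end, in the units of the state.
- r.sense(): the state, without advancing time (a new reading comes with each control period).
- r.grab_frame(name): name is "scene" or "top"; returns (picture, depth): 384x512x3 uint8, red, green, blue; 384x512 float32, m along the optical axis (not along the pixel's ray), 0 where there is no reading.
- r.get_calibration(name): a dict with "vfov" (degrees; the focal length in pixels is half the picture's height over the tangent of half this angle, whatever the lens; pixels are square), "cx", "cy" (the principal point, pixels), "rvec" (rotation vector, rad) and "tvec" (3), from world to camera coordinates, as OpenCV has them. Camera axes: x right, y down, z forward; pixel columns grow to the right and rows downward; lengths in m; the calibration is good to about 2 mm. A picture is of the moment at which its call begins. get_calibration takes no time and is no camera call.
- r.hand_in(): hands the job in; it is judged then, once.
Trained networks look in the newest picture that a camera, given by its name, has taken for a name from the list of things; names that differ only in an ending like _2 or _b are one class to them, and where a whole thing is asked for, a point or a joint stands for the part that bears it (a point fixed in the world has none). Each returns a list of dicts, best first, with "conf" (0 to 1); they miss things now and then, are a little off and sometimes report something else, mostly with a low value. They report only what shows in the picture. A call takes as long as a camera call. They do not tell look-alikes from the thing itself.
- r.spot_in(camera, target): "location" ([x, y, z] in m, in the coordinates of the camera as it stood for that picture, good to about 4 mm: the middle of the surface that is visible of it).
- r.masks_of(camera, target): "region" (384x512 bool, what is visible of it).
The state is a dict: "time_s": time; "q": joint angles; "qvel": joint speeds; "tau": joint torques, N m; "tool_pos": TCP position; "tcp_rot": TCP orientation; "contact_force": force on the tool from outside, world axes, zero at the start; "moment": the same for the moment, N m; "finger_gap": finger opening in m; "grasp_force": force on a finger pad.
Only numpy, scipy, OpenCV 4.12 (cv2) and the standard library are available. Lean on these libraries where they do the work, as an engineer would, in place of code of your own. Each camera call takes 0.05 s, during which the arm holds its last target. There are 200 camera calls.

## Working session

There is one attempt and no reset: what is moved stays moved. The work goes in short steps, Python scripts to look and compute and a tool call to move; the robot and the scene stay as the last step left them, time stands still between calls to the robot, and variables do not carry over. Pictures are saved under pics/ and viewed, at most 10 in all, crops included, and the job is handed in when it is done.

Besides the shell and the picture viewer there is one more tool, called after ">>>" as name(argument=value, ...) on one line, values as JSON. jog_arm: Moves the arm, as the interface text tells. Its arguments: {"type":"object","properties":{"commands":{"type":"array"},"force":{"type":"number"}},"required":["commands"]}

```bash
mkdir -p pics; ls
cat > h.py <<'E'
import numpy as np, cv2
from station import r
from scipy.spatial.transform import Rotation as R
def cal(n):
    c=r.get_calibration(n); f=192/np.tan(np.radians(c['vfov'])/2)
    M=R.from_rotvec(np.ravel(c['rvec'])).as_matrix(); return f,c['cx'],c['cy'],M,np.ravel(c['tvec'])
def cloud(n,d):
    f,cx,cy,M,t=cal(n); v,u=np.mgrid[:384,:512]
    P=np.dstack([(u-cx)/f*d,(v-cy)/f*d,d]); return (P-t)@M   # world
def c2w(n,p):
    _,_,_,M,t=cal(n); return M.T@(np.array(p)-t)
def px(n,w):
    f,cx,cy,M,t=cal(n); p=M@np.array(w)+t; return (f*p[0]/p[2]+cx,f*p[1]/p[2]+cy)
E
python3 - <<'E'
from h import *
ims=[]
for n in("top","scene"):
    im,d=r.grab_frame(n); W=cloud(n,d)
    np.savez(f'{n}.npz',im=im,d=d)
    for t in("tin_a_center","tray"):
        for k in r.masks_of(n,t):
            m=k['region']&(d>0); p=W[m]; vv,uu=np.nonzero(m)
            print(n,t,round(k['conf'],2),m.sum(),(int(uu.mean()),int(vv.mean())),im[m].mean(0).round(),np.median(p,0).round(3),p.min(0).round(3),p.max(0).round(3))
    cv2.imwrite(f'pics/{n}.png',cv2.resize(im[:,:,::-1],None,fx=1.5,fy=1.5))
s=r.sense();print(s)
E
```

```text
pics
top tin_a_center 0.6 1281 (251, 163) [62. 87. 65.] [0.487 0.01  0.051] [ 0.436 -0.026 -0.   ] [0.543 0.048 0.092]
top tray 0.79 5375 (151, 130) [142. 146. 134.] [0.581 0.248 0.005] [ 0.491  0.158 -0.001] [0.663 0.33  0.035]
scene tin_a_center 0.71 1100 (259, 210) [55. 68. 49.] [0.513 0.002 0.048] [ 0.401 -0.031 -0.006] [0.548 0.047 0.092]
scene tray 0.86 4066 (354, 215) [144. 139. 120.] [0.582 0.247 0.003] [ 0.476  0.155 -0.005] [0.67  0.351 0.034]
{'time_s': 0.3, 'q': array([-1.41707863e+00,  8.74739066e-02,  1.37123293e+00,  5.78865866e-07,
        1.68363909e+00, -1.03089571e-01]), 'qvel': array([ 0.00043151, -0.00131204, -0.00338769, -0.00199044, -0.00054285,
        0.0001616 ]), 'tau': array([ 2.36557962e-04, -3.39592481e+01, -3.02076423e+01,  7.16851861e-02,
        2.78693915e-02, -8.51915547e-05]), 'tool_pos': array([ 0.1396715 , -0.53179275,  0.23008541]), 'tcp_rot': array([ 9.91767499e-01,  1.28051105e-01, -9.24569695e-06, -3.76524193e-04]), 'contact_force': array([ 0.0529214 ,  0.85097224, -0.91426134]), 'moment': array([-0.00717566,  0.01972437, -0.00892564]), 'grasp_force': 0.0, 'finger_gap': 0.09391093724799077}
```

View pics/top.png

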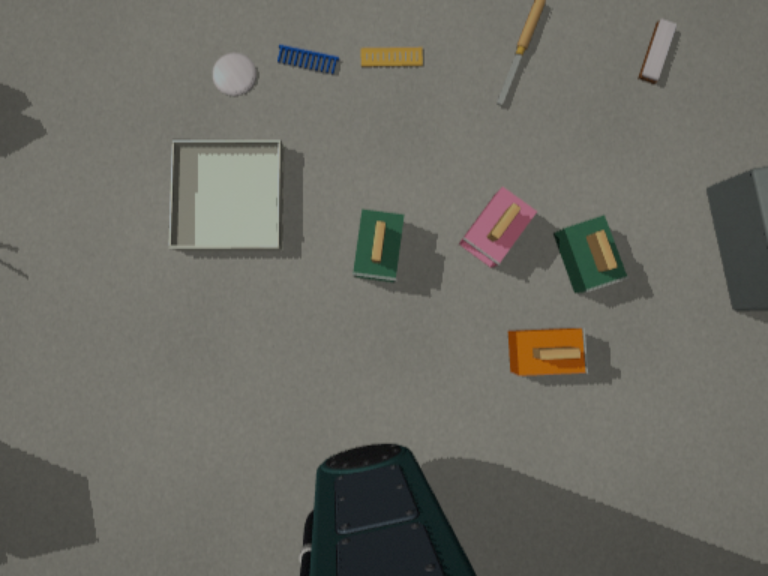

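View pics/scene.png

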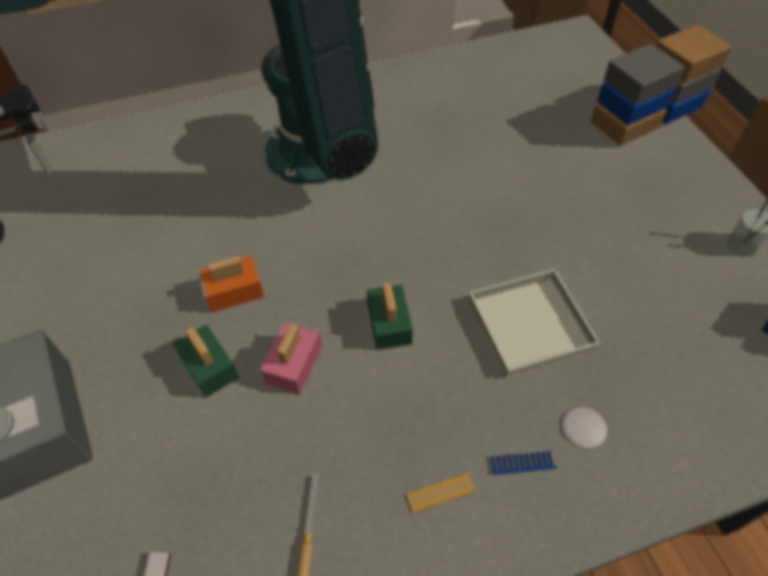

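Candidates in the top view (enlarged pixels) are green tin (379,245), green tin (600,255), pink (500,228) and orange (548,352). The two greens are wanted; pink and orange are look-alikes. The tray is at (226,194). Next I fit the handles and check with a close crop.

Run:
```python
from h import *
for n in("top","scene"):
    z=np.load(n+'.npz'); im,d=z['im'],z['d']; W=cloud(n,d)
    m=((W[...,2]>.062)&(W[...,2]<.1)&(d>0)&(W[...,0]>.25)&(W[...,0]<.75)&(abs(W[...,1])<.5)).astype(np.uint8)
    k,L,S,C=cv2.connectedComponentsWithStats(m)
    for i in range(1,k):
        if not 40<S[i,4]<600: continue
        p=W[L==i]; t=p[p[:,2]>.08][:,:2].astype(np.float32)
        if len(t)<10: continue
        rc=cv2.minAreaRect(t*1000); c,_,vt=np.linalg.svd(t-t.mean(0)); a=np.degrees(np.arctan2(vt[0,1],vt[0,0]))
        dil=cv2.dilate((L==i).astype(np.uint8),np.ones((13,13)))>0
        print(n,C[i].round(),len(t),np.round(rc[0],1),np.round(rc[1],1),'svd yaw',round(a%180,1),'zmax',p[:,2].max().round(3),'ring',np.median(im[dil&(L!=i)],0))
    if n=="top": cv2.imwrite('pics/crop.png',cv2.resize(im[110:270,220:430,::-1],None,fx=3.6,fy=3.6,interpolation=cv2.INTER_CUBIC))
```

```text
top [336. 148.] 177 [ 514.  -172.5] [13.8 55.6] svd yaw 142.0 zmax 0.093 ring [163. 103. 122.]
top [252. 161.] 171 [490.1   9. ] [13.9 56. ] svd yaw 170.8 zmax 0.092 ring [46. 86. 64.]
top [401. 167.] 207 [ 469.2 -311.8] [55.7 14.6] svd yaw 16.9 zmax 0.091 ring [46. 84. 63.]
top [371. 235.] 195 [ 325.6 -239.3] [14.3 56. ] svd yaw 91.4 zmax 0.091 ring [163.  94.  14.]
scene [150. 178.] 119 [ 329.4 -240.6] [17.8 55.5] svd yaw 91.3 zmax 0.09 ring [124.   87.   46.5]
scene [259. 200.] 107 [494.7   8. ] [13.9 56.3] svd yaw 171.2 zmax 0.092 ring [46. 75. 54.]
scene [192. 228.] 127 [ 518.2 -174.4] [15.  54.9] svd yaw 141.3 zmax 0.09 ring [135.  95.  97.]
scene [132. 230.] 123 [ 472.5 -313.3] [56.2 14. ] svd yaw 16.9 zmax 0.09 ring [45. 76. 54.]
```

View pics/crop.png

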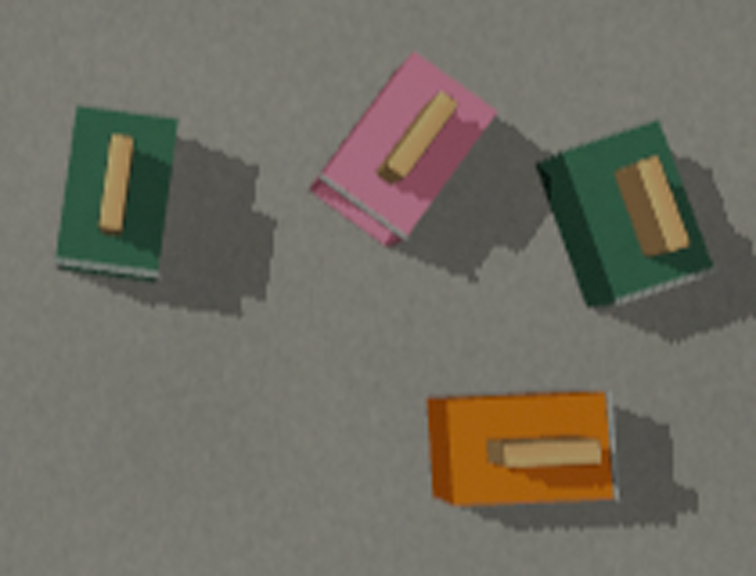

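Crop: the greens at crop (117,190) and (640,215) have boxwood handles, and their grey mouth rims are at the bottom, facing the robot. Pink (405,140) and orange (525,450) are excluded. I'll start with the right-hand green tin at (0.471,-0.3125), yaw 17°.

```bash
cat >> h.py <<'E'
def plan(p,yaw,tilt=0):
    """tool pose: TCP p, tool x azimuth yaw (deg), tilt = forward swing (mouth down)"""
    s=r.sense(); A=R.from_quat(s['tcp_rot'])
    B=R.from_euler('z',yaw,degrees=True)*R.from_euler('y',-tilt,degrees=True)*R.from_euler('x',180,degrees=True)
    print('t',s['time_s'],'rot',(A.inv()*B).as_rotvec(degrees=True).round(1),'shift',(A.inv().apply(np.array(p)-s['tool_pos'])*1000).round(1))
E
python3 - <<'E'
from h import *
plan([.471,-.3125,.15],16.9); plan([.471,-.3125,.082],16.9)
E
```

```text
t 0.3 rot [-0.  -0.  -2.2] shift [ 376.2 -127.9   80.2]
t 0.3 rot [-0.  -0.  -2.2] shift [ 376.2 -127.8  148.2]
```

>>> jog_arm(commands=[[[0,0,-2.2],[376,-128,40],50],[[0,0,-2.2],[376,-128,40],50],[[0,0,-2.2],[376,-128,40],50],[[0,0,-2.2],[376,-128,40],50],[[0,0,-2.2],[376,-128,40],50],[[0,0,-2.2],[376,-128,60],50],[[0,0,-2.2],[376,-128,80],50],[[0,0,-2.2],[376,-128,80],50],[[0,0,-2.2],[376,-128,80],50],[[0,0,-2.2],[376,-128,80],50]], force=40)

```text
time_s: 1.55
tool_pos: [0.4705, -0.3141, 0.1522]
tcp_rot: [0.989, 0.146, 0.001, 0.001]
contact_force: [-0.0, 0.3, -0.5]
finger_gap: 0.05
grasp_force: 0.0
```

Run:
```python
from h import *
plan([.471,-.3125,.082],16.9); F=[r.sense()['contact_force']]
for i in range(5): r.grab_frame("scene"); F.append(r.sense()['contact_force'])
print(np.mean(F,0).round(2),np.std(F,0).round(2))
```

```text
t 1.55 rot [ 0.1 -0.1 -0.1] shift [ 0.8 -1.6 70.2]
[ 0.14 -0.03  0.23] [0.16 0.48 0.73]
```

Baseline force is about 0.2 N. Descend, close, lift.

>>> jog_arm(commands=[[[0,0,0],[1,-1,40],50],[[0,0,0],[1,-1,60],50],[[0,0,0],[1,-1,69],50],[[0,0,0],[1,-1,69],50],[[0,0,0],[1,-1,69],0],[[0,0,0],[1,-1,69],0],[[0,0,0],[1,-1,69],0],[[0,0,0],[1,-1,69],0],[[0,0,0],[1,-1,69],0],[[0,0,0],[1,-1,69],0]], force=45)

```text
time_s: 3.05
tool_pos: [0.4719, -0.3122, 0.082]
tcp_rot: [0.989, 0.147, 0.0, 0.001]
contact_force: [0.3, -2.2, 1.9]
finger_gap: 0.0138
grasp_force: 45.0
```

>>> jog_arm(commands=[[[0,0,0],[0,0,-15],0],[[0,0,0],[0,0,-35],0],[[0,0,0],[0,0,-55],0],[[0,0,0],[0,0,-60],0],[[0,0,0],[0,0,-60],0],[[0,0,0],[0,0,-60],0],[[0,0,0],[0,0,-60],0]])

```text
time_s: 3.92
tool_pos: [0.471, -0.311, 0.1403]
tcp_rot: [0.989, 0.147, -0.001, -0.001]
contact_force: [0.1, -1.0, -4.3]
finger_gap: 0.0138
grasp_force: 45.0
```

Run:
```python
from h import *
F=[];M=[]
for i in range(12): r.grab_frame("scene"); s=r.sense(); F.append(s['contact_force']);M.append(s['moment'])
print(np.mean(F,0).round(2),np.std(F,0).round(2),np.mean(M,0).round(3),s['tool_pos'],s['finger_gap'],s['time_s'])
plan([.471,-.3125,.083],16.9)
plan([.58,.248,.22],23)
```

```text
[ 0.19  0.06 -4.71] [0.33 0.47 0.58] [-0.014  0.059 -0.004] [ 0.47152374 -0.31143966  0.14154021] 0.013712193997252351 4.525
t 4.525 rot [ 0. -0.  0.] shift [-0.8  0.9 58.5]
t 4.525 rot [ 0.  -0.  -6.1] shift [ 266.5 -503.7  -78.5]
```

The tin weighs about 4.9 N (0.5 kg), so the block is in it. Carry it level to the tray with gentle ramps.

>>> jog_arm(commands=[[[0,0,0],[4,-8,-10],0],[[0,0,0],[13,-24,-25],0],[[0,0,-1],[25,-48,-45],0],[[0,0,-2],[41,-77,-65],0],[[0,0,-3],[56,-106,-75],0],[[0,0,-4],[71,-135,-80],0],[[0,0,-5],[87,-164,-80],0],[[0,0,-6],[102,-193,-80],0],[[0,0,-6],[118,-222,-80],0],[[0,0,-6],[133,-251,-80],0],[[0,0,-6],[148,-280,-80],0],[[0,0,-6],[164,-309,-80],0],[[0,0,-6],[179,-338,-80],0],[[0,0,-6],[194,-367,-80],0],[[0,0,-6],[210,-396,-80],0],[[0,0,-6],[225,-425,-80],0],[[0,0,-6],[240,-454,-78],0],[[0,0,-6],[252,-478,-73],0],[[0,0,-6],[261,-494,-65],0],[[0,0,-6],[266,-503,-60],0]], force=55)

```text
time_s: 7.02
tool_pos: [0.5792, 0.2485, 0.2012]
tcp_rot: [0.98, 0.199, -0.0, 0.0]
contact_force: [-0.8, 0.1, -4.9]
finger_gap: 0.0137
grasp_force: 55.0
```

Run:
```python
from h import *
im,d=r.grab_frame("scene"); cv2.imwrite('pics/over.png',im[:,:,::-1])
print(r.sense()['contact_force'],r.sense()['tool_pos'],r.sense()['q'])
plan([.582,.247,.165],23,57);plan([.582,.247,.2],23,0)
```

```text
[ 0.0949131   1.19232385 -5.42679912] [0.5791064  0.24917835 0.20014346] [3.15896169e-01 2.74940382e-01 1.21293626e+00 1.04328780e-03
 1.65512523e+00 1.48510515e+00]
t 7.075 rot [-0.1 57.1 -0. ] shift [ 1.9  3.2 35.1]
t 7.075 rot [-0.1  0.1  0. ] shift [1.8 3.1 0.1]
```

View pics/over.png

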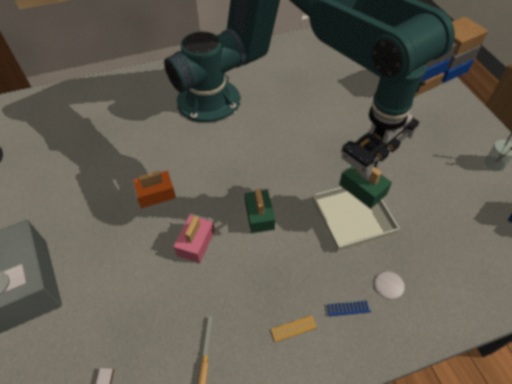

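The tin is level over the tray at pixel (366,187), and the load is still about 5 N, so the block is inside. Tip it now.

>>> jog_arm(commands=[[[0,5,0],[2,3,3],0],[[0,13,0],[2,3,8],0],[[0,22,0],[2,3,15],0],[[0,31,0],[2,3,22],0],[[0,40,0],[2,3,28],0],[[0,48,0],[2,3,32],0],[[0,54,0],[2,3,35],0],[[0,57,0],[2,3,35],0],[[0,58,0],[2,3,35],0],[[0,58,0],[2,3,35],0],[[0,58,0],[2,3,35],0],[[0,58,0],[2,3,35],0],[[0,58,0],[2,3,35],0],[[0,58,0],[2,3,35],0],[[0,58,0],[2,3,35],0],[[0,58,0],[2,3,35],0],[[0,58,0],[2,3,35],0],[[0,58,0],[2,3,35],0]])

```text
time_s: 9.32
tool_pos: [0.5827, 0.2452, 0.1664]
tcp_rot: [0.857, 0.174, 0.475, -0.096]
contact_force: [-0.1, -0.3, -0.6]
finger_gap: 0.0135
grasp_force: 55.0
```

Run:
```python
from h import *
F=[]
for i in range(6): im,d=r.grab_frame("scene"); F.append(r.sense()['contact_force'])
im2,_=r.grab_frame("top")
print(np.mean(F,0).round(2))
cv2.imwrite('pics/tip.png',np.hstack([cv2.resize(x[:,:,::-1],None,fx=3,fy=3) for x in(im[130:270,290:420],im2[70:210,90:220])]))
plan([.579,.248,.22],23,0)
```

```text
[ 0.06 -0.2  -1.62]
t 9.675 rot [  0.  -58.   -0.1] shift [ 44.2  -4.  -30.3]
```

View pics/tip.png

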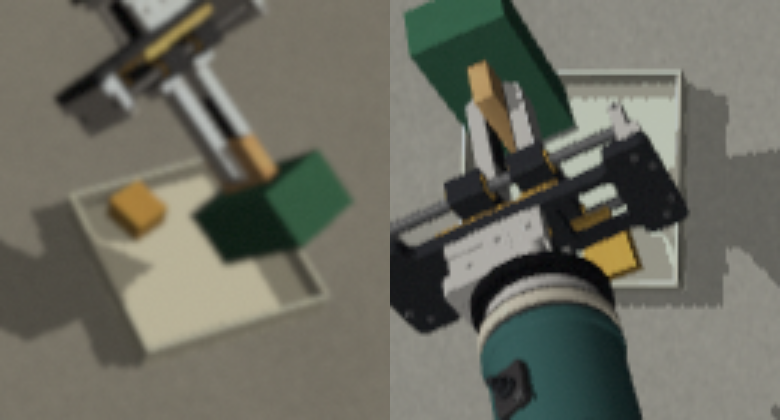

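The brass block lies in the tray (left crop at (137,208)), and the load has dropped to 1.6 N. Level the tin, then set it down at (0.38, 0.20).

>>> jog_arm(commands=[[[0,-6,0],[16,-1,-11],0],[[0,-16,0],[35,-3,-24],0],[[0,-26,0],[44,-4,-30],0],[[0,-36,0],[44,-4,-30],0],[[0,-46,0],[44,-4,-30],0],[[0,-54,0],[44,-4,-30],0],[[0,-58,0],[44,-4,-30],0],[[0,-58,0],[44,-4,-30],0],[[0,-58,0],[44,-4,-30],0]])

```text
time_s: 10.8
tool_pos: [0.5791, 0.2481, 0.2195]
tcp_rot: [0.98, 0.199, 0.0, -0.0]
contact_force: [-0.4, 0.5, -1.0]
finger_gap: 0.0135
grasp_force: 55.0
```

Run:
```python
from h import *
plan([.38,.2,.15],23,0);plan([.38,.2,.083],23,0)
```

```text
t 10.8 rot [-0.  -0.1 -0.1] shift [-202.2  -33.2   69.3]
t 10.8 rot [-0.  -0.1 -0.1] shift [-202.2  -33.2  136.3]
```

>>> jog_arm(commands=[[[0,0,0],[-30,-5,0],0],[[0,0,0],[-80,-13,0],0],[[0,0,0],[-130,-21,10],0],[[0,0,0],[-175,-29,40],0],[[0,0,0],[-202,-33,70],0],[[0,0,0],[-202,-33,95],0],[[0,0,0],[-202,-33,115],0],[[0,0,0],[-202,-33,125],0],[[0,0,0],[-202,-33,131],0],[[0,0,0],[-202,-33,135],0],[[0,0,0],[-202,-33,136],0],[[0,0,0],[-202,-33,136],0]])

```text
time_s: 12.3
tool_pos: [0.3806, 0.1999, 0.084]
tcp_rot: [0.98, 0.199, 0.0, -0.0]
contact_force: [0.2, 0.6, -2.6]
finger_gap: 0.0135
grasp_force: 55.0
```

Run:
```python
from h import *
im,d=r.grab_frame("scene"); s=r.sense(); print(s['contact_force'],s['moment'],s['tool_pos'])
u,v=map(int,px("scene",[.38,.2,.04])); cv2.imwrite('pics/put.png',cv2.resize(im[max(v-70,0):v+60,u-70:u+70,::-1],None,fx=4,fy=4))
```

```text
[ 0.3648503  -0.66253841 -0.71547905] [ 0.05436455 -0.0131144  -0.014104  ] [0.38059905 0.19995165 0.08403189]
```

View pics/put.png

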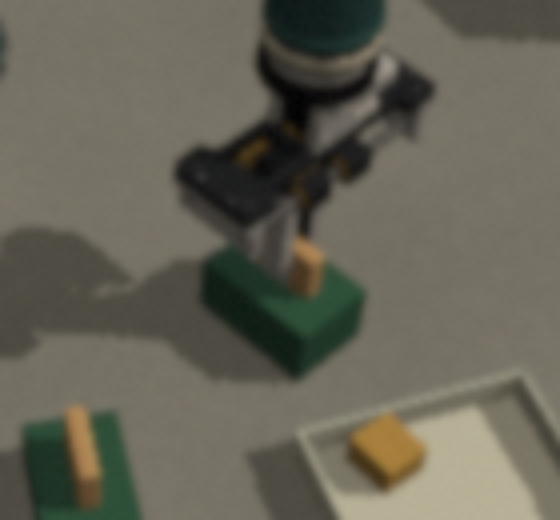

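The tin is level just above the shelf at (290,310), and the block is in the tray at (388,450). Lower the last 2 mm, release to a 45 mm opening, and rise.

>>> jog_arm(commands=[[[0,0,0],[0,0,1],0],[[0,0,0],[0,0,2],0],[[0,0,0],[0,0,2],0],[[0,0,0],[0,0,2],45],[[0,0,0],[0,0,2],45],[[0,0,0],[0,0,2],45],[[0,0,0],[0,0,2],45],[[0,0,0],[0,0,-30],45],[[0,0,0],[0,0,-80],45],[[0,0,0],[0,0,-120],45],[[0,0,0],[0,0,-120],45],[[0,0,0],[-80,0,-120],45],[[0,0,0],[-80,0,-120],45]])

```text
time_s: 13.98
tool_pos: [0.3039, 0.1677, 0.2012]
tcp_rot: [0.98, 0.199, -0.002, 0.0]
contact_force: [0.1, 1.0, -0.4]
finger_gap: 0.0451
grasp_force: 0.0
```

Run:
```python
from h import *
im,d=r.grab_frame("scene"); W=cloud("scene",d)
cv2.imwrite('pics/end.png',cv2.resize(im[:,:,::-1],None,fx=1.5,fy=1.5))
for c in([.38,.2],[.492,.0085]):
    m=(np.hypot(W[...,0]-c[0],W[...,1]-c[1])<.05)&(W[...,2]>.045)&(W[...,2]<.056)
    p=W[m]; A=np.c_[p[:,:2],np.ones(len(p))]; k=np.linalg.lstsq(A,p[:,2],rcond=None)[0]; print(len(p),'slope',k[:2].round(3),p.mean(0).round(3))
s=r.sense(); print(s['time_s'],s['finger_gap'],s['tool_pos'])
```

```text
376 slope [-0.006  0.009] [0.389 0.193 0.049]
568 slope [-0.001 -0.005] [0.497 0.007 0.049]
14.025 0.04526846768751613 [0.30327386 0.16750765 0.20175372]
```

View pics/end.png

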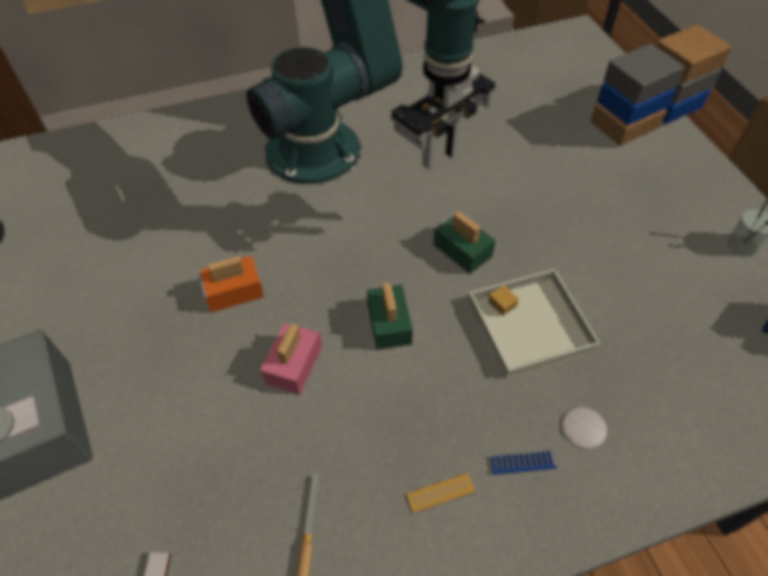

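Both green tins, at (464,240) and (390,315), stand upright and clear of the tray. The block lies flat in the tray at (503,299), and the gripper is free. Hand in.

```bash
python3 -c "
from station import r
print(r.hand_in())"
```

```text
the job is handed in; nothing more can be done
None
```

The job is handed in: the right-hand green tin weighed about 0.5 kg, so I tipped it; the block now lies in the tray and both tins stand upright, clear of it; the hand-in gave no verdict.

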